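# Load an air cylinder into the notched test cradle

### The job

Load the bare-metal air cylinder into the test cradle: draw it out of its tray lane by its rod until more than half of the barrel is clear of the tray, set it down on the cart and let go, then take it round the barrel and lay it in the two saddles with its rod towards the sliding jaw. The jaw moves only while its release lever is held squeezed against the handle: slide it back first if it is in the way, and when the cylinder lies in the saddles bring it up over the rod until it meets the cylinder and holds it against the headstock, then let the lever go so that the pawl drops fully into that notch. Leave the dark cylinder in its lane and do not shift the filter, the pressure gauge or the tee.

Things in the scene. Friction and masses are not known exactly. Their poses are not given: they have to be found in the camera images.
- cylinder: Air cylinder with bare light-metal barrel, 0.55 kg, in one of the two tray lanes. Origin: under the middle of its 217 mm length; y along it, z up. Square barrel 42 mm wide and high, y = -79 to +105 mm (screw heads to +108); rod at the -y end, y = -79 to -108 mm, 13 mm thick, axis 21 mm above the underside. Grasp it by the rod or across the barrel.
- barrel_mid (a point): Middle of the bare cylinder's barrel and its centre of mass, on the axis, 21 mm above the underside, 13 mm towards +y from the origin.
- rod_tip (a point): Tip of the bare cylinder's rod, on the axis.
- dark_cylinder: Second air cylinder, dark barrel, 40 x 217 x 42 mm, same axes and origin, in the other lane; it stays there.
- tray: Fixed sheet-metal tray, 105 mm wide (x), 196 long (y), 46 high; origin: centre of its underside. Floor and walls 3 mm thick; two lanes 48 mm wide, middles at x = -25.5 and +25.5 mm, open on top and at the -y end (mouth at y = -98 mm), where the rods stick out. The walls are higher than the barrels and only 3 mm from them: no finger fits there.
- cradle: Fixed test cradle, 70 mm wide (x), y from -225 to +195 mm, base 10 mm thick. Origin on its underside; y along it towards the headstock (82 mm high, stop face at y = 165 mm). The cylinder is home with its axis along y, rod towards -y, screw heads against the stop, underside on the saddles: cylinder origin at x = 0, y = 57, z = 34 mm, same yaw as the cradle.
- cradle_seat (a point): On the cradle's middle line at saddle height (z = 34 mm), cradle y = 70 mm: under the middle of the barrel when home. Two saddles, each 20 mm long, at cradle y = 12 and 125 mm: cheeks 46 mm apart up to z = 50 mm, flared above to z = 60. Between the saddles (y = 24 to 113 mm) both sides of the barrel are free.
- jaw (a joint): Position of the sliding jaw in m: 0 nearest the headstock, up to 0.077, growing towards the cradle's -y. Notches at 0, 0.015, 0.030, 0.045, 0.060, 0.075, each with 2 mm play either way; between them the pawl rides on a tooth. At 0.014 the cup meets a cylinder that is home; let go there, the pawl falls into the 0.015 notch. Sliding takes about 2 N.
- jaw_cup (a point): Centre of the cup's face: a ring on the jaw, 30 mm outside, 20 mm hole, that goes over the rod; 55 mm above the cart, at cradle y = -8 mm minus the joint value. Behind it stands a 52 mm wide plate, 72 mm high. A home cylinder's rod tip is at cradle y = -51 mm, so it can be laid in from above only with the joint above about 0.055.
- lever (a joint): Release lever in rad: 0 with the pawl down in a notch (jaw locked), about 0.2 with the pawl on top of a tooth, 0.25 fully squeezed (jaw free). A spring drives it back to 0; squeezing takes 7 to 11 N at 100 mm height.
- jaw_grip (a point): Where to squeeze, 100 mm above the cart, moving with the jaw. Pinch along the cradle's y: the upright handle's outer face is 19 mm from this point towards the headstock, the lever's outer face 19 mm the other way when squeezed, 36 mm at rest (41 at its top). Both are 22 to 24 mm wide, end about 117 mm above the cart, and stand free above 72 mm.
- filter: Standing filter bowl with a knob on top, 54 x 57 x 134 mm; origin under its centre. A bystander. (The goods heaped at the back of the cart begin at about x = 0.68 m and are 100 mm high.)
- gauge: Round dial pressure gauge lying face up, 88 x 63 x 24 mm; origin under its centre. A bystander.
- tee: Brass pipe tee, 56 x 66 x 45 mm; origin under its centre. A bystander.

How it is judged:
By the outcome, as a careful person would: the job done as asked, in the order asked, and still so for the second after the job is handed in, with the robot touching nothing.
It also fails if it takes over 67 s, if anything falls off the work surface, if the arm or the gripper's body presses on something with over 40 N, if the wrist force passes 120 N, or if a joint passes its speed limit or range.

### The arm

A 6-joint arm with a two-finger parallel gripper is mounted at the origin on a cart in front of the work surface, level with it; the furniture and walls round the work are solid. World frame = base frame: x ahead of the robot, y to its left, z up, the work surface at z = 0. Lengths are in m, angles in rad, forces in N, time in s.
With the tool pointing down it reaches from about 0.3 to 1 m from the base axis. Payload 5.1 kg.
Tool frame: the origin (TCP) lies between the finger pads; the fingertips stand 14 mm ahead of it and the grasp point (between the pads) lies 5 mm behind it; z points along the fingers, y is the line along which they close (so a half turn about z gives the same grasp; the last joint's range is limited). The gripper opens to 95 mm and grips with 3 to 60 N. Pads are 20 mm wide; open, the fingers measure 119 mm over their backs; the gripper's body (75 mm by 180 mm) begins 59 mm behind the grasp point.
Start: joints at [1.172, 0.124, 1.65, -0, 1.367, -0.083], TCP at [0.202, 0.618, 0.199] pointing down, gripper open.
Joint ranges: [-2.61, 2.61], [-1.02, 2.33], [0.03, 2.71], [-1.35, 4.49], [0.32, 2.68], [-2.91, 2.91]. Speed limits (rad/s): [2.57, 2.57, 3.14, 3.14, 3.14, 3.14].

### API

Orientations are given as a unit quaternion [w, x, y, z].
In Python, from workcell import ctrl gives the robot as it stands.
- The arm moves only by the shell command python3 -m crank 'ROWS'. ROWS is JSON, a list of rows, each an object of numbers: "gripper": the closure, from 0 (fully open) to 1 (shut); "x", "y", "z": the shift along the tool's x, y, z in cm; "roll": the turn about the tool's z in degrees. A call has 1 to 10 rows; each row shifts and turns the commanded pose from where the row before left it, along the tool's axes as they then stand; what a row does not reach is not made up. A row lasts 1/12 s, in which the tool goes at most 41.7 mm and 7.16 degrees, less where a joint would pass 70% of its speed; a pose out of reach is approached as far as the arm can. A call is refused whole if a number of a shift passes 4.17 or a number of a turn 7.16, either way. A call with a gripper value outside its range is refused whole. The fingers move at their own pace and stop on an object; the grip force is fixed at half the most. Time passes only in rows, so rows that do not move let the fingers close. It gives the time, the measured TCP pose, the force, the opening and the grip force at its end, in the units of the state.
- ctrl.get_state(): the state, without advancing time (a new reading comes with each control period).
- ctrl.get_image(name): name is "scene" or "top"; returns a dict with "img" (384x512x3 uint8, red, green, blue), "range_z" (384x512 float32, m along the optical axis (not along the pixel's ray), 0 where there is no reading), "fovy" (degrees; the focal length in pixels is half the picture's height over the tangent of half this angle, whatever the lens; pixels are square), "cx", "cy" (the principal point, pixels), "eye" and "orientation" of the camera in the world. Camera axes: x right, y down, z forward; pixel columns grow to the right and rows downward; lengths in m; the calibration is good to about 2 mm. A picture is of the moment at which its call begins.
- ctrl.close_job(): hands the job in; it is judged then, once.
The state is a dict: "t": time; "qpos": joint angles; "qd": joint speeds; "joint_efforts": joint torques, N m; "position": TCP position; "ee_rot": TCP orientation; "force": force on the tool from outside, world axes, zero at the start; "torque": the same for the moment, N m; "width": opening from 0.0 (shut) to 1.0 (fully open); "finger_force": force on a finger pad.
Only numpy, scipy, OpenCV 4.12 (cv2) and the standard library are available. Lean on these libraries where they do the work, as an engineer would, in place of code of your own. Each camera call takes 0.05 s, during which the arm holds its last target. There are 200 camera calls.

## Working session

There is one attempt and no reset: what is moved stays moved. The work goes in short steps, Python scripts to look and compute and a shell command to move; the robot and the scene stay as the last step left them, time stands still between calls to the robot, and variables do not carry over. Pictures are saved under pics/ and viewed, at most 10 in all, crops included, and the job is handed in when it is done.

```bash
mkdir -p pics
cat > h.py <<'E'
import numpy as np,cv2
from workcell import ctrl
from scipy.spatial.transform import Rotation as R
def grab(n):
    d=ctrl.get_image(n); return d
def cloud(d):
    h,w=d["range_z"].shape; f=h/2/np.tan(np.radians(d["fovy"])/2)
    v,u=np.mgrid[:h,:w]; z=d["range_z"]
    P=np.dstack([(u-d["cx"])/f*z,(v-d["cy"])/f*z,z])
    o=np.array(d["orientation"],float)
    M=R.from_quat(o,scalar_first=True).as_matrix() if o.size==4 else o.reshape(3,3)
    W=P@M.T+np.array(d["eye"]); W[z==0]=np.nan
    return W
def save(d,n,crop=None,s=1):
    im=d["img"][:,:,::-1]
    if crop: a,b,c,e=crop; im=im[b:e,a:c]
    cv2.imwrite("pics/"+n,cv2.resize(im,None,fx=s,fy=s,interpolation=cv2.INTER_CUBIC))
E
python3 - <<'E'
from h import *
for n in("scene","top"):
    d=grab(n); save(d,n+"0.png",s=1.5); np.savez(n+"0.npz",W=cloud(d),img=d["img"]); print(n,d["eye"],d["orientation"],d["fovy"],d["cx"],d["cy"],(d["range_z"]>0).mean())
s=ctrl.get_state(); print(s)
E
```

```text
scene [-0.07248491 -0.56837969  0.59004742] [-0.4578044   0.79834599 -0.34348249  0.1872928 ] 57.25068710434816 260.9300207896279 189.41632701637812 0.9716237386067709
top [0.37850454 0.04210945 0.94107606] [ 0.05766415 -0.69915321  0.71034329 -0.05720184] 54.31836206980803 259.2790269947243 191.9447547252127 0.9961903889973959
{'t': 0.1, 'qpos': array([ 1.17242402e+00,  1.24455392e-01,  1.65152344e+00, -3.01324232e-05,
        1.36748996e+00, -8.26066696e-02]), 'qd': array([-0.00223073, -0.00099529, -0.00191016, -0.00214695,  0.00072262,
       -0.00020824]), 'joint_efforts': array([ 4.13547141e-04, -4.18879366e+01, -3.61097860e+01,  7.76584377e-02,
        4.61234234e-02, -6.11833639e-05]), 'position': array([0.20165962, 0.61729264, 0.19820823]), 'ee_rot': array([-2.09099926e-04,  1.57224627e-01,  9.87562422e-01, -9.14590536e-04]), 'force': array([ 0.23625729, -0.78490311,  0.21015706]), 'torque': array([-0.00575327, -0.04697906, -0.06083747]), 'finger_force': 0.0, 'width': 0.999249105745181}
```

View pics/scene0.png

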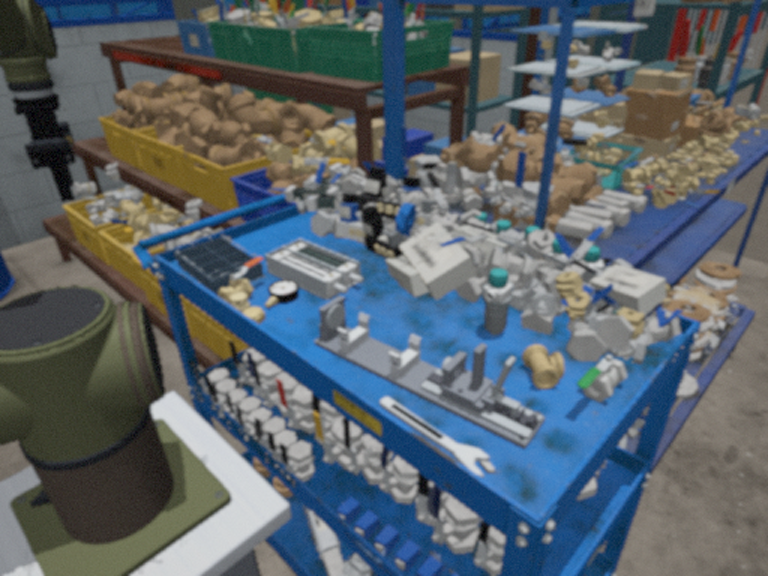

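View pics/top0.png

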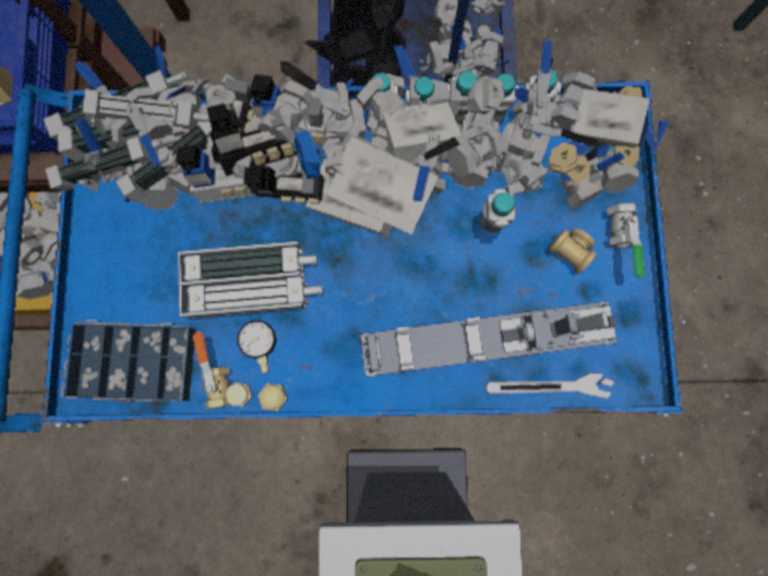

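The scene picture shows the cart with the tray left, cradle front right and arm at the far left. In the top picture (up = +x, left = +y, 768-px scale), the bare cylinder is in the near lane with its rod tip at about (322,290), and the dark one is in the far lane. The cradle runs from the headstock at (370,352) to the end at (613,320), with the jaw at about (515,335). The gauge is at (256,340), the filter at (498,210) and the tee at (573,250).

Run:
```python
from h import *
D=np.load("top0.npz");W=D["W"];img=D["img"]
z=W[...,2]
def rect(m,name):
    p=W[m]; p=p[np.isfinite(p).all(1)]
    r=cv2.minAreaRect(p[:,:2].astype(np.float32)); print(name,len(p),np.round(r[0],4),np.round(r[1],4),round(r[2],2),'z',np.round(np.percentile(p[:,2],[5,50,95]),4)); return p
v,u=np.mgrid[:384,:512]
def box(a,b,c,d): return (u*1.5>a)&(u*1.5<c)&(v*1.5>b)&(v*1.5<d)
blue=(img[...,2].astype(int)-img[...,0]>50)
table=box(330,240,640,400)&blue; print('table z',np.nanmedian(z[table]))
# tray
m=box(170,235,335,322)&(z>0.012)&~blue; p=rect(m,'tray+rods')
m=box(170,235,308,322)&(z>0.042); rect(m,'tray rim')
for nm,b in(('rodnear',(308,280,335,300)),('rodfar',(304,250,330,270))):
    m=box(*b)&(z>0.012)&~blue; p=rect(m,nm); print(' tip y',p[:,1].min(),' x med',np.median(p[:,0]))
# cradle
m=box(355,295,625,385)&(z>0.006)&~blue; p=rect(m,'cradle')
m=box(355,325,390,385)&(z>0.065); rect(m,'headstock')
m=box(385,315,420,385)&(z>0.03); rect(m,'saddle125')
m=box(455,305,490,375)&(z>0.03); rect(m,'saddle12')
m=box(490,295,560,375)&(z>0.062); rect(m,'jawtall')
m=box(490,295,625,375)&(z>0.085); p=rect(m,'lever/handle');
print(np.round(np.c_[p][::max(1,len(p)//60)],3).tolist())
m=box(480,185,520,235)&(z>0.03); rect(m,'filter')
m=box(545,225,600,275)&(z>0.01)&~blue; rect(m,'tee')
m=box(235,315,278,375)&(z>0.008)&~blue; rect(m,'gauge')
d=img[150:270,220:430,::-1]
cv2.imwrite("pics/c1.png",np.vstack([cv2.resize(img[190:262,235:415,::-1],None,fx=4,fy=4,interpolation=3),cv2.resize(img[155:215,110:290,::-1],None,fx=4,fy=4,interpolation=3)]))
```

```text
table z -0.0009743000148245695
tray+rods 3715 [0.5387 0.2683] [0.1251 0.2279] 4.29 z [0.0215 0.0408 0.046 ]
tray rim 1394 [0.5475 0.2822] [0.1068 0.2018] 4.11 z [0.0422 0.0438 0.0471]
rodnear 46 [0.5291 0.1634] [0.0202 0.0126] 89.6 z [0.0247 0.028  0.0313]
 tip y 0.15332476966736075  x med 0.5274997992992936
rodfar 44 [0.5807 0.1717] [0.0201 0.0129] 89.58 z [0.0223 0.0269 0.0313]
 tip y 0.16165020579056943  x med 0.5789399777138904
cradle 4896 [ 0.4137 -0.1237] [0.1358 0.4185] 6.13 z [0.0071 0.0126 0.082 ]
headstock 158 [0.4236 0.0657] [0.0552 0.0157] 6.71 z [0.0713 0.0801 0.0831]
saddle125 224 [0.4296 0.0183] [0.0646 0.0197] 6.68 z [0.0311 0.0343 0.0606]
saddle12 239 [ 0.4427 -0.0939] [0.0649 0.0202] 6.51 z [0.031  0.0339 0.0605]
jawtall 194 [ 0.4517 -0.196 ] [0.0548 0.0507] 75.86 z [0.0636 0.0705 0.0735]
lever/handle 207 [ 0.4609 -0.2508] [0.0236 0.0579] 6.58 z [0.0886 0.1092 0.1177]
[[0.474, -0.271, 0.107], [0.473, -0.274, 0.117], [0.473, -0.268, 0.095], [0.471, -0.27, 0.108], [0.47, -0.273, 0.118], [0.469, -0.223, 0.117], [0.469, -0.229, 0.117], [0.471, -0.268, 0.091], [0.47, -0.
[... 955 characters left out ...]
9], [0.457, -0.271, 0.098], [0.455, -0.272, 0.111], [0.455, -0.278, 0.115], [0.455, -0.224, 0.096], [0.454, -0.225, 0.113], [0.453, -0.231, 0.116], [0.455, -0.268, 0.091], [0.454, -0.272, 0.1], [0.453, -0.276, 0.108], [0.453, -0.224, 0.096], [0.451, -0.224, 0.117], [0.451, -0.23, 0.117], [0.453, -0.269, 0.089], [0.452, -0.224, 0.088], [0.45, -0.224, 0.108], [0.449, -0.228, 0.116], [0.45, -0.224, 0.086], [0.448, -0.226, 0.103], [0.447, -0.228, 0.115], [0.447, -0.227, 0.092]]
filter 516 [ 0.6599 -0.141 ] [0.0524 0.0957] 69.58 z [0.0351 0.1044 0.1334]
tee 557 [ 0.5918 -0.2685] [0.0661 0.0542] 49.15 z [0.0224 0.0368 0.0448]
gauge 550 [0.4422 0.2543] [0.0791 0.0599] 45.92 z [0.0137 0.0217 0.0244]
```

View pics/c1.png

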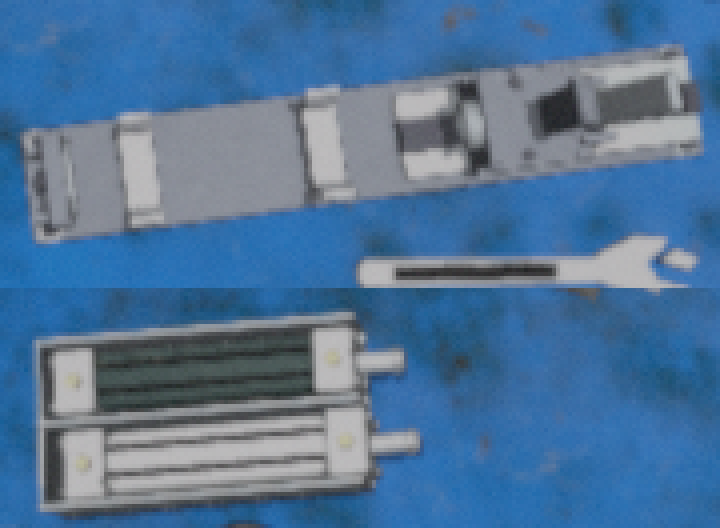

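The crop shows the headstock at the left, the saddles at crop x≈145 and 325, the cup and plate near 430–480, and the lever beyond that. In the lower half, the bare cylinder is in the near lane with its rod tip at (418,440). Next I'll work out the jaw position and the approach shifts.

```bash
cat >> h.py <<'E'
YC=np.radians(6.65); yh=np.array([-np.sin(YC),np.cos(YC)]); xh=np.array([np.cos(YC),np.sin(YC)])
O=np.array([.4440,-.1058])
def toC(p): return np.stack([(p[...,:2]-O)@xh,(p[...,:2]-O)@yh,p[...,2]],-1)
def frC(x,y): return O+x*xh+y*yh
def go(x,y,z,ang=None):
    """tool shifts (cm) to reach TCP target at present heading, and roll to reach tool-y heading ang"""
    s=ctrl.get_state(); M=R.from_quat(s["ee_rot"],scalar_first=True).as_matrix()
    a=np.degrees(np.arctan2(M[1,1],M[0,1])); d=M.T@(np.array([x,y,z])-s["position"])*100
    print("t",round(s["t"],2),"pos",np.round(s["position"],4),"ang",round(a,2),"w",round(s["width"]*95,1),"ff",round(s["finger_force"],1),"F",np.round(s["force"],1),"tilt",round(np.degrees(np.arccos(-M[2,2])),2),"shift",np.round(d,2),"roll",None if ang is None else round((a-ang+90)%180-90,2))
E
python3 - <<'E'
from h import *
D=np.load("top0.npz");C=toC(D["W"]); p=C.reshape(-1,3)
for nm,zl,zh in(("z>.062",.062,.078),("cup",.045,.062),("tall",.112,.12)):
    q=p[(abs(p[:,0])<.04)&(p[:,1]<-.012)&(p[:,1]>-.225)&(p[:,2]>zl)&(p[:,2]<zh)]
    h,e=np.histogram(q[:,1],np.arange(-.225,0,.003)); print(nm,[(round(a*1000),int(n)) for a,n in zip(e,h) if n],np.round(np.percentile(q[:,0],[2,98]),4))
D=np.load("scene0.npz");C=toC(D["W"]); p=C.reshape(-1,3)
for nm,zl,zh in(("s plate",.045,.078),("s tall",.09,.12)):
    q=p[(abs(p[:,0])<.03)&(p[:,1]<-.012)&(p[:,1]>-.225)&(p[:,2]>zl)&(p[:,2]<zh)]
    h,e=np.histogram(q[:,1],np.arange(-.225,0,.003)); print(nm,[(round(a*1000),int(n)) for a,n in zip(e,h) if n],np.round(np.percentile(q[:,0],[2,98]),4))
g=frC(0,-.136);print(g);go(g[0],g[1],.16,96.65)
E
```

```text
z>.062 [(-165, 1), (-162, 9), (-159, 26), (-156, 4), (-123, 2), (-120, 21), (-90, 20), (-87, 27), (-84, 30), (-81, 29), (-78, 35), (-75, 10), (-72, 15), (-69, 13)] [-0.0239  0.0244]
cup [(-159, 4), (-156, 24), (-153, 8), (-126, 1), (-120, 19), (-117, 2), (-78, 20), (-75, 4), (-72, 6), (-69, 12)] [-0.0211  0.0222]
tall [(-177, 4), (-174, 13), (-171, 15), (-168, 4), (-129, 11), (-126, 16), (-123, 15), (-120, 17)] [-0.011   0.0107]
s plate [(-168, 1), (-165, 10), (-162, 16), (-159, 15), (-156, 9), (-153, 3), (-132, 1), (-129, 54), (-126, 15), (-123, 13), (-120, 11), (-117, 2), (-90, 22), (-87, 74), (-84, 36), (-81, 31), (-78, 28), (-75, 5), (-72, 6), (-69, 14), (-66, 3)] [-0.0293  0.0201]
s tall [(-177, 1), (-174, 24), (-171, 25), (-168, 12), (-165, 6), (-129, 49), (-126, 21), (-123, 19), (-120, 19), (-117, 1)] [-0.015   0.0068]
[ 0.45974934 -0.240885  ]
t 0.1 pos [0.2017 0.6173 0.1982] ang 71.91 w 94.9 ff 0.0 F [ 0.2 -0.8  0.2] tilt 0.11 shift [-51.18 -73.55   3.95] roll -24.74
```

```bash
python3 -m crank '[{"roll":-6.15},{"roll":-6.15},{"roll":-6.15},{"roll":-6.15},{}]'
python3 - <<'E'
from h import *
g=frC(0,-.136);go(g[0],g[1],.16,96.65)
E
```

```text
t 0.1 pos [0.2017 0.6173 0.1982] ang 71.91 w 94.9 ff 0.0 F [ 0.2 -0.8  0.2] tilt 0.11 shift [-51.18 -73.55   3.95] roll -24.74invalid input
```

The cup face is at cradle y ≈ -67 mm, so the joint is at about 0.060. That puts it 16 mm behind the home rod tip, so the jaw is not in the way. I'll go straight to the rod.

```bash
python3 -m crank '[{"roll":6.77},{"roll":6.77},{"roll":6.77},{"roll":6.77},{"roll":6.77},{"roll":6.77},{"roll":6.77},{"roll":6.77},{"roll":6.77},{"roll":6.77}]'
python3 -m crank '[{"x":-3.4,"y":2.1,"gripper":0.55},{"x":-3.4,"y":2.1,"gripper":0.55},{"x":-3.4,"y":2.1,"gripper":0.55},{"x":-3.4,"y":2.1,"gripper":0.55},{"x":-3.4,"y":2.1,"gripper":0.55},{"x":-3.4,"y":2.1,"gripper":0.55},{"x":-3.4,"y":2.1,"gripper":0.55},{"x":-3.4,"y":2.1,"gripper":0.55},{"x":-3.4,"y":2.1,"gripper":0.55},{"x":-3.4,"y":2.1,"gripper":0.55}]'
python3 -m crank '[{"x":-3.4,"y":2.1,"z":1,"gripper":0.55},{"x":-3.4,"y":2.1,"z":1,"gripper":0.55},{"x":-3.4,"y":2.1,"z":1,"gripper":0.55},{"x":-3.4,"y":2.1,"z":1,"gripper":0.55},{"z":1,"gripper":0.55},{"z":1,"gripper":0.55},{"z":0,"gripper":0.55}]'
python3 - <<'E'
from h import *
go(.530,.164,.020,4.2)
W=np.load("top0.npz")["W"].reshape(-1,3)
q=W[(W[:,2]>.018)&(W[:,1]>.15)&(W[:,1]<.176)&(abs(W[:,0]-.53)<.015)]
print(np.round(np.percentile(q,[2,50,98],axis=0),4))
E
```

```text
t 0.1 pos [0.2017 0.6173 0.1982] ang 71.91 w 94.9 ff 0.0 F [ 0.2 -0.8  0.2] tilt 0.11 shift [-45.29 -32.86  17.88] roll 67.71
[[0.5229 0.1535 0.0242]
 [0.5277 0.1634 0.0279]
 [0.5356 0.1755 0.0319]]invalid input
invalid input
invalid input
```

```bash
python3 -m crank '[{"gripper":0.0,"x":0,"y":0,"z":0,"roll":6.77}]'; python3 -m crank '[{"gripper":0.0,"x":0.0,"y":0.0,"z":0.0,"roll":6.77},{"gripper":0.0,"x":0.0,"y":0.0,"z":0.0,"roll":6.77}]'
```

```text
t: 0.18
position: [0.2017, 0.6174, 0.1984]
ee_rot: [-0.0, 0.216, 0.976, -0.001]
force: [0.4, 0.1, -0.4]
width: 1.004
finger_force: 0.0
t: 0.35
position: [0.2017, 0.6175, 0.1985]
ee_rot: [-0.0, 0.332, 0.943, -0.001]
force: [-0.3, 0.0, 0.3]
width: 0.997
finger_force: 0.0
```

```bash
python3 -m crank '[{"gripper":0,"x":0,"y":0,"z":0,"roll":6.77},{"gripper":0,"x":0,"y":0,"z":0,"roll":6.77},{"gripper":0,"x":0,"y":0,"z":0,"roll":6.77},{"gripper":0,"x":0,"y":0,"z":0,"roll":6.77},{"gripper":0,"x":0,"y":0,"z":0,"roll":6.77},{"gripper":0,"x":0,"y":0,"z":0,"roll":6.77},{"gripper":0.55,"x":0,"y":0,"z":0,"roll":6.77}]' | head -1
python3 -m crank '[{"gripper":0.55,"x":-3.4,"y":2.1,"z":0,"roll":0},{"gripper":0.55,"x":-3.4,"y":2.1,"z":0,"roll":0},{"gripper":0.55,"x":-3.4,"y":2.1,"z":0,"roll":0},{"gripper":0.55,"x":-3.4,"y":2.1,"z":0,"roll":0},{"gripper":0.55,"x":-3.4,"y":2.1,"z":0,"roll":0},{"gripper":0.55,"x":-3.4,"y":2.1,"z":0,"roll":0},{"gripper":0.55,"x":-3.4,"y":2.1,"z":0,"roll":0},{"gripper":0.55,"x":-3.4,"y":2.1,"z":0,"roll":0},{"gripper":0.55,"x":-3.4,"y":2.1,"z":0,"roll":0},{"gripper":0.55,"x":-3.4,"y":2.1,"z":0,"roll":0}]' | head -2
python3 -m crank '[{"gripper":0.55,"x":-3.4,"y":2.1,"z":1,"roll":0},{"gripper":0.55,"x":-3.4,"y":2.1,"z":1,"roll":0},{"gripper":0.55,"x":-3.4,"y":2.1,"z":1,"roll":0},{"gripper":0.55,"x":-3.4,"y":2.1,"z":1,"roll":0},{"gripper":0.55,"x":0,"y":0,"z":2,"roll":0},{"gripper":0.55,"x":0,"y":0,"z":2,"roll":0},{"gripper":0.55,"x":0,"y":0,"z":0,"roll":0},{"gripper":0.55,"x":0,"y":0,"z":0,"roll":0}]'
python3 - <<'E'
from h import *
go(.530,.164,.020,4.2)
E
```

```text
t: 0.93
t: 1.77
position: [0.4367, 0.2923, 0.199]
t: 2.43
position: [0.5287, 0.1643, 0.1177]
ee_rot: [-0.001, 0.681, 0.732, -0.002]
force: [0.4, 0.8, 0.5]
width: 0.448
finger_force: 0.0
t 2.43 pos [0.5287 0.1643 0.1177] ang 4.19 w 42.6 ff 0.0 F [0.4 0.8 0.5] tilt 0.22 shift [-0.03  0.17  9.77] roll -0.01
```

```bash
python3 -m crank '[{"gripper":0.55,"x":0,"y":0.1,"z":3,"roll":0},{"gripper":0.55,"x":0,"y":0,"z":3,"roll":0},{"gripper":0.55,"x":0,"y":0,"z":2,"roll":0},{"gripper":0.55,"x":0,"y":0,"z":1.7,"roll":0},{"gripper":0.55,"x":0,"y":0,"z":0,"roll":0},{"gripper":1,"x":0,"y":0,"z":0,"roll":0},{"gripper":1,"x":0,"y":0,"z":0,"roll":0},{"gripper":1,"x":0,"y":0,"z":0,"roll":0},{"gripper":1,"x":0,"y":0,"z":0,"roll":0},{"gripper":1,"x":0,"y":0,"z":0,"roll":0}]'
python3 - <<'E'
from h import *
go(.530,.164,.020,4.2)
E
```

```text
t: 3.27
position: [0.532, 0.165, 0.0238]
ee_rot: [0.001, 0.681, 0.733, 0.001]
force: [0.2, 0.1, -0.2]
width: 0.157
finger_force: 0.0
t 3.27 pos [0.532  0.165  0.0238] ang 4.21 w 15.0 ff 0.0 F [ 0.2  0.1 -0.2] tilt 0.14 shift [-0.09 -0.21  0.38] roll 0.01
```

```bash
python3 -m crank '[{"gripper":1,"x":0,"y":0,"z":0,"roll":0},{"gripper":1,"x":0,"y":0,"z":0,"roll":0},{"gripper":1,"x":0,"y":0,"z":0,"roll":0}]'
python3 - <<'E'
from h import *
go(.530,.164,.020,4.2)
E
```

```text
t: 3.52
position: [0.5311, 0.1647, 0.0225]
ee_rot: [0.0, 0.681, 0.733, 0.0]
force: [-0.0, 0.0, 0.3]
width: 0.009
finger_force: 0.0
t 3.52 pos [0.5311 0.1647 0.0225] ang 4.2 w 0.8 ff 0.0 F [-0.   0.   0.3] tilt 0.01 shift [-0.06 -0.11  0.25] roll 0.0
```

Run:
```python
from h import *
a=grab("scene");b=grab("top")
cv2.imwrite("pics/c2.png",np.vstack([cv2.resize(a["img"][110:230,130:290,::-1],(640,300)) if 0 else cv2.resize(a["img"][120:220,130:290,::-1],None,fx=4,fy=3,interpolation=3)[:300],cv2.resize(b["img"][145:220,110:270,::-1],None,fx=4,fy=4,interpolation=3)]))
```

```text
(no output)
```

View pics/c2.png

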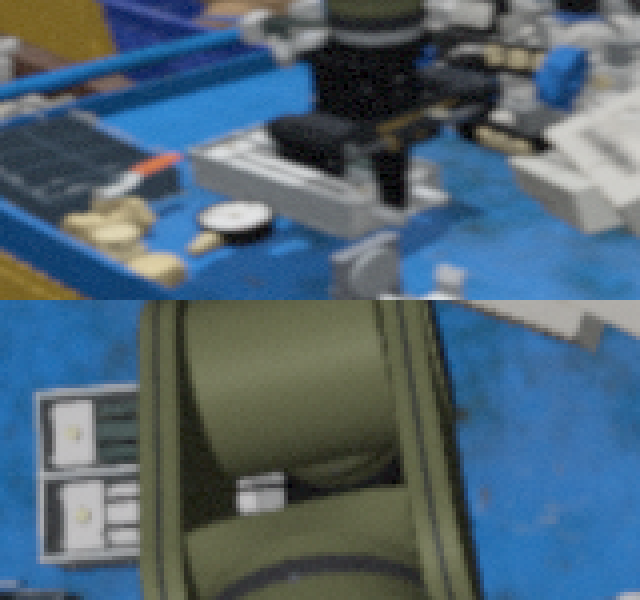

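The scene crop shows the closed black fingertips at about (395,200) near the rod, but the opening reads zero. The top view is blocked by the arm. I'll check the depth points around the fingertips.

Run:
```python
from h import *
a=grab("scene");W=cloud(a);img=a["img"].astype(int)
near=(abs(W[...,0]-.53)<.05)&(W[...,1]>.10)&(W[...,1]<.21)&(W[...,2]<.09)&(W[...,2]>.004)
v,u=np.where(near); print(u.min(),u.max(),v.min(),v.max())
dark=near&(img.max(2)<60)
for zl in np.arange(.0,.09,.01):
    m=dark&(W[...,2]>=zl)&(W[...,2]<zl+.01)
    if m.sum()>3:
        p=W[m];print('dark z',round(zl,2),m.sum(),np.round(p.min(0),3),np.round(p.max(0),3))
lt=near&(img.min(2)>95)&(W[...,1]<.178)
p=W[lt];vv,uu=np.where(lt)
for i in range(0,len(p),max(1,len(p)//50)): print(uu[i],vv[i],np.round(p[i],3),end=';')
cv2.imwrite("pics/c3.png",cv2.resize(a["img"][150:200,205:255,::-1],None,fx=10,fy=10,interpolation=3))
```

```text
211 240 174 198
dark z 0.04 12 [0.52  0.155 0.04 ] [0.534 0.168 0.05 ]
dark z 0.05 16 [0.52  0.154 0.05 ] [0.533 0.168 0.059]
dark z 0.06 22 [0.519 0.152 0.06 ] [0.534 0.167 0.07 ]
dark z 0.07 17 [0.517 0.153 0.071] [0.533 0.167 0.08 ]
dark z 0.08 25 [0.515 0.152 0.081] [0.538 0.17  0.09 ]
223 181 [0.519 0.175 0.062];224 184 [0.521 0.173 0.052];236 184 [0.573 0.178 0.028];237 184 [0.577 0.177 0.027];238 184 [0.58  0.175 0.026];239 184 [0.578 0.168 0.03 ];224 185 [0.521 0.174 0.048];236 185 [0.573 0.178 0.024];237 185 [0.574 0.173 0.026];238 185 [0.573 0.168 0.028];239 185 [0.574 0.164 0.029];240 185 [0.578 0.164 0.027];236 186 [0.57  0.174 0.023];237 186 [0.572 0.172 0.023];238 186 [0.574 0.17  0.023];239 186 [0.575 0.165 0.025];240 186 [0.58  0.166 0.022];224 187 [0.522 0.176 0.039];237 187 [0.57  0.17  0.021];238 187 [0.57  0.165 0.023];239 187 [0.574 0.165 0.021];240 187 [0.579 0.165 0.019];225 188 [0.523 0.173 0.037];238 188 [0.573 0.169 0.016];239 188 [0.573 0.164 0.019];225 190 [0.524 0.174 0.029];226 190 [0.525 0.171 0.03 ];227 190 [0.528 0.169 0.029];223 191 [0.518 0.177 0.026];224 191 [0.52  0.175 0.026];225 191 [0.522 0.172 0.027];226 191 [0.522 0.168 0.028];227 191 [0.524 0.165 0.028];228 191 [0.526 0.163 0.028];229 191 [0.527 0.159 0.03 ];230 191 [0.531 0.16  0.027];224 192 [0.519 0.174 0.024];225 192 [0.52  0.171 0.024];226 192 [0.52  0.165 0.027];227 192 [0.522 0.164 0.026];228 192 [0.521 0.157 0.029];229 192 [0.526 0.158 0.027];230 192 [0.525 0.152 0.03 ];231 192 [0.533 0.157 0.024];224 193 [0.519 0.175 0.019];225 193 [0.518 0.168 0.023];226 193 [0.519 0.165 0.023];227 193 [0.521 0.163 0.023];228 193 [0.521 0.158 0.026];229 193 [0.522 0.154 0.027];230 193 [0.527 0.156 0.024];231 193 [0.534 0.158 0.02 ];227 194 [0.519 0.16  0.022];228 194 [0.519 0.155 0.024];229 194 [0.523 0.156 0.022];230 194 [0.527 0.156 0.02 ];
```

View pics/c3.png

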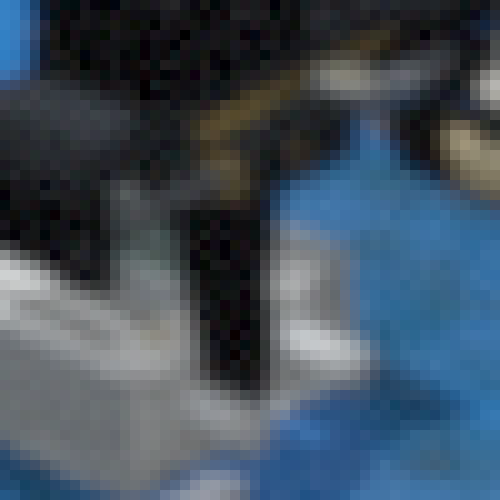

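The crop shows the finger ending at about v=188.5 with the light rod visible below it, as if the fingers closed above the rod. I'll project the expected tip to check.

```bash
cat >> h.py <<'E'
def proj(d,P):
    o=np.array(d["orientation"],float); M=R.from_quat(o,scalar_first=True).as_matrix(); f=192/np.tan(np.radians(d["fovy"])/2)
    q=(np.atleast_2d(P)-d["eye"])@M; return np.round(q[:,:2]/q[:,2:]*f+[d["cx"],d["cy"]],1)
E
python3 - <<'E'
from h import *
a=grab("scene"); go(.53,.164,.02,4.2)
for z in(.0085,.02,.03,.035,.04): print(z,proj(a,[[.519,.155,z],[.519,.175,z]]).tolist())
W=cloud(a)
for v in range(176,200): print(v,[(int(a["img"][v,u].max()),round(float(W[v,u,2]),3)) for u in range(223,234,1)])
print(ctrl.get_state()["qpos"])
E
```

```text
t 3.72 pos [0.5309 0.1647 0.0223] ang 4.2 w 0.4 ff 0.0 F [-0.  -0.4 -0.4] tilt 0.01 shift [-0.06 -0.1   0.23] roll 0.0
0.0085 [[228.4, 198.2], [224.2, 196.0]]
0.02 [[228.1, 195.1], [223.9, 192.8]]
0.03 [[227.9, 192.3], [223.7, 190.1]]
0.035 [[227.8, 190.9], [223.6, 188.7]]
0.04 [[227.7, 189.5], [223.5, 187.3]]
176 [(45, 0.083), (9, 0.084), (22, 0.087), (21, 0.089), (15, 0.088), (6, 0.087), (27, 0.084), (28, 0.083), (63, 0.081), (114, 0.041), (144, 0.042)]
177 [(70, 0.079), (36, 0.079), (17, 0.081), (8, 0.081), (31, 0.085), (14, 0.082), (22, 0.079), (25, 0.08), (77, 0.077), (125, 0.04), (161, 0.041)]
178 [(83, 0.075), (46, 0.075), (23, 0.078), (19, 0.078), (25, 0.081), (13, 0.08), (24, 0.078), (35, 0.075), (86, 0.074), (137, 0.043), (169, 0.04)]
179 [(80, 0.07), (44, 0.072), (24, 0.073), (18, 0.073), (14, 0.077), (17, 0.077), (15, 0.073), (32, 0.073), (81, 0.069), (128, 0.039), (156, 0.038)]
180 [(97, 0.067), (63, 0.068), (33, 0.07), (2, 0.071), (20, 0.074), (19, 0.073), (18, 0.072), (26, 0.068), (63, 0.066), (111, 0.039), (140, 0.036)]
181 [(113, 0.063), (72, 0.063), (35, 0.065), (16
[... 2299 characters left out ...]
136, -0.002), (139, -0.002), (135, -0.002), (133, -0.001), (134, -0.002), (137, -0.001), (134, -0.002), (137, -0.003)]
197 [(127, -0.001), (142, -0.001), (151, 0.08), (157, 0.082), (154, -0.004), (148, -0.001), (140, -0.001), (137, 0.0), (137, -0.001), (138, -0.003), (136, -0.0)]
198 [(145, -0.002), (159, 0.082), (164, 0.079), (164, 0.081), (159, 0.081), (149, 0.08), (145, -0.001), (138, 0.001), (136, -0.002), (136, -0.001), (137, 0.0)]
199 [(159, 0.079), (167, 0.081), (165, 0.08), (158, 0.08), (148, 0.08), (131, 0.077), (124, -0.001), (128, -0.003), (132, -0.001), (134, -0.001), (134, -0.001)]
[ 2.04258646e-01  9.72499218e-02  1.99804246e+00 -1.39275947e-05
  1.04648952e+00  1.30890336e-01]
```

Run:
```python
from h import *
D=np.load("scene0.npz");W=D["W"]
m=(np.hypot(W[...,0]-.2,W[...,1]-.617)<.12)&(W[...,2]>.12)&(W[...,2]<.35)
p=W[m];v,u=np.where(m);print(m.sum(),p.min(0),p.max(0))
for z in np.arange(.12,.35,.01):
    q=p[(p[:,2]>=z)&(p[:,2]<z+.01)]
    if len(q): print(round(z,2),len(q),np.round(q.min(0),3),np.round(q.max(0),3))
```

```text
1043 [0.13961818 0.52171206 0.2122446 ] [0.2567731  0.69800876 0.34970653]
0.21 32 [0.173 0.563 0.212] [0.225 0.665 0.22 ]
0.22 36 [0.172 0.561 0.22 ] [0.226 0.666 0.23 ]
0.23 42 [0.171 0.559 0.23 ] [0.226 0.664 0.24 ]
0.24 42 [0.171 0.56  0.241] [0.226 0.665 0.25 ]
0.25 36 [0.171 0.558 0.25 ] [0.223 0.662 0.26 ]
0.26 32 [0.17  0.556 0.26 ] [0.193 0.568 0.269]
0.27 35 [0.17  0.556 0.27 ] [0.193 0.567 0.28 ]
0.28 19 [0.167 0.544 0.28 ] [0.191 0.569 0.29 ]
0.29 105 [0.142 0.528 0.29 ] [0.247 0.659 0.3  ]
0.3 130 [0.141 0.527 0.3  ] [0.253 0.672 0.31 ]
0.31 117 [0.14  0.522 0.31 ] [0.256 0.685 0.32 ]
0.32 129 [0.14  0.522 0.32 ] [0.255 0.677 0.33 ]
0.33 210 [0.14  0.522 0.33 ] [0.257 0.698 0.34 ]
0.34 78 [0.163 0.561 0.34 ] [0.225 0.625 0.35 ]
```

The reported TCP sits 28 mm lower than it should. Both the start cloud (tips at 0.212 for a reading of 0.198) and the present one (0.037 for 0.022) show the tips 14 mm behind the reading, while the body fits the stated sizes. So the grasp point is at reading + 33 mm, and I'll use that from here on. Now I'll open, go down and close on the rod.

```bash
python3 -m crank '[{"gripper":0.55,"x":0,"y":0,"z":0,"roll":0},{"gripper":0.55,"x":0,"y":0,"z":0,"roll":0},{"gripper":0.55,"x":0,"y":0,"z":0,"roll":0},{"gripper":0.55,"x":0,"y":-0.2,"z":0,"roll":0},{"gripper":0.55,"x":0,"y":0,"z":0,"roll":0},{"gripper":0.55,"x":0,"y":0,"z":0,"roll":0},{"gripper":0.55,"x":0,"y":0,"z":0,"roll":0}]'
python3 -m crank '[{"gripper":0.55,"x":0,"y":0,"z":1,"roll":0},{"gripper":0.55,"x":0,"y":0,"z":1,"roll":0},{"gripper":0.55,"x":0,"y":0,"z":0.9,"roll":0},{"gripper":0.55,"x":0,"y":0,"z":0,"roll":0},{"gripper":1,"x":0,"y":0,"z":0,"roll":0},{"gripper":1,"x":0,"y":0,"z":0,"roll":0},{"gripper":1,"x":0,"y":0,"z":0,"roll":0},{"gripper":1,"x":0,"y":0,"z":0,"roll":0},{"gripper":1,"x":0,"y":0,"z":0,"roll":0},{"gripper":1,"x":0,"y":0,"z":0,"roll":0}]'
```

```text
t: 4.3
position: [0.529, 0.1646, 0.0224]
ee_rot: [-0.0, 0.681, 0.733, -0.0]
force: [0.3, -0.0, -0.5]
width: 0.424
finger_force: 0.0
t: 5.13
position: [0.5292, 0.1647, -0.0062]
ee_rot: [0.0, 0.681, 0.733, 0.0]
force: [-0.1, -0.1, 1.4]
width: 0.132
finger_force: 30.0
```

```bash
python3 -m crank '[{"gripper":1,"x":-1,"y":0,"z":0,"roll":0},{"gripper":1,"x":-1,"y":0,"z":0,"roll":0},{"gripper":1,"x":-1,"y":0,"z":0,"roll":0},{"gripper":1,"x":-1,"y":0,"z":0,"roll":0},{"gripper":1,"x":-1,"y":0,"z":0,"roll":0},{"gripper":1,"x":-1,"y":0,"z":0,"roll":0},{"gripper":1,"x":-1,"y":0,"z":0,"roll":0},{"gripper":1,"x":-1,"y":0,"z":0,"roll":0},{"gripper":1,"x":-1,"y":0,"z":0,"roll":0},{"gripper":1,"x":-1,"y":0,"z":0,"roll":0}]'
python3 -m crank '[{"gripper":1,"x":-1,"y":0,"z":0,"roll":0},{"gripper":1,"x":-1,"y":0,"z":0,"roll":0},{"gripper":1,"x":-1,"y":0,"z":0,"roll":0},{"gripper":1,"x":-1,"y":0,"z":0,"roll":0},{"gripper":1,"x":-1,"y":0,"z":0,"roll":0},{"gripper":1,"x":-1,"y":0,"z":0,"roll":0},{"gripper":1,"x":-1,"y":0,"z":0,"roll":0},{"gripper":1,"x":-1,"y":0,"z":0,"roll":0},{"gripper":1,"x":-1,"y":0,"z":0,"roll":0},{"gripper":1,"x":-1,"y":0,"z":0,"roll":0}]'
```

```text
t: 5.97
position: [0.536, 0.0637, -0.007]
ee_rot: [-0.0, 0.681, 0.733, -0.0]
force: [-0.2, 3.1, -1.3]
width: 0.127
finger_force: 30.0
t: 6.8
position: [0.5435, -0.036, -0.0069]
ee_rot: [-0.0, 0.681, 0.733, -0.0]
force: [0.4, 2.1, -3.6]
width: 0.129
finger_force: 30.0
```

```bash
python3 -m crank '[{"gripper":1,"x":0,"y":0,"z":0.3,"roll":0},{"gripper":1,"x":0,"y":0,"z":0,"roll":0},{"gripper":0.6,"x":0,"y":0,"z":0,"roll":0},{"gripper":0.6,"x":0,"y":0,"z":0,"roll":0},{"gripper":0.6,"x":0,"y":0,"z":0,"roll":0},{"gripper":0.6,"x":0,"y":0,"z":0,"roll":0},{"gripper":0.6,"x":0,"y":0,"z":-1,"roll":0},{"gripper":0.6,"x":0,"y":0,"z":-2,"roll":0},{"gripper":0.6,"x":0,"y":0,"z":-4,"roll":0},{"gripper":0.2,"x":0,"y":0,"z":-4,"roll":0}]'
python3 -m crank '[{"gripper":0.2,"x":0,"y":0,"z":-2,"roll":0},{"gripper":0.2,"x":0,"y":0,"z":0,"roll":0},{"gripper":0.2,"x":0,"y":0,"z":0,"roll":0}]'
python3 - <<'E'
from h import *
a=grab("scene");b=grab("top");W=cloud(b)
cv2.imwrite("pics/c4.png",np.vstack([cv2.resize(a["img"][110:210,120:320,::-1],None,fx=3,fy=3,interpolation=3),cv2.resize(b["img"][140:230,110:310,::-1],None,fx=3,fy=3,interpolation=3)]))
for n,d in(("s",a),("t",b)):
    W=cloud(d); m=(W[...,0]>.49)&(W[...,0]<.58)&(W[...,1]>-.06)&(W[...,1]<.172)&(W[...,2]>.034)&(W[...,2]<.05)
    p=W[m]; r=cv2.minAreaRect(p[:,:2].astype(np.float32)); print(n,len(p),np.round(r[0],4),np.round(r[1],4),round(r[2],2),np.round(np.median(p[:,2]),4),p.min(0),p.max(0))
go(.535,.074,-.012,4.2)
E
```

```text
t: 7.63
position: [0.542, -0.0343, 0.1005]
ee_rot: [-0.002, 0.681, 0.733, -0.001]
force: [1.4, -0.3, 0.4]
width: 0.431
finger_force: 0.0
t: 7.88
position: [0.545, -0.0348, 0.1229]
ee_rot: [0.002, 0.681, 0.733, 0.001]
force: [-0.8, -0.7, -0.5]
width: 0.625
finger_force: 0.0
s 470 [0.5317 0.0726] [0.0418 0.1873] 4.56 0.0391 [ 0.50449531 -0.02006388  0.03400583] [0.55909664 0.16644513 0.04281638]
t 872 [0.5361 0.0748] [0.0421 0.1874] 4.15 0.0395 [ 0.50898591 -0.01745387  0.03413252] [0.56301668 0.16749304 0.04543352]
t 7.98 pos [ 0.5427 -0.0345  0.1192] ang 4.22 w 67.4 ff 0.0 F [ 0.4 -0.2 -0.8] tilt 0.12 shift [10.87  0.06 13.13] roll 0.02
```

View pics/c4.png

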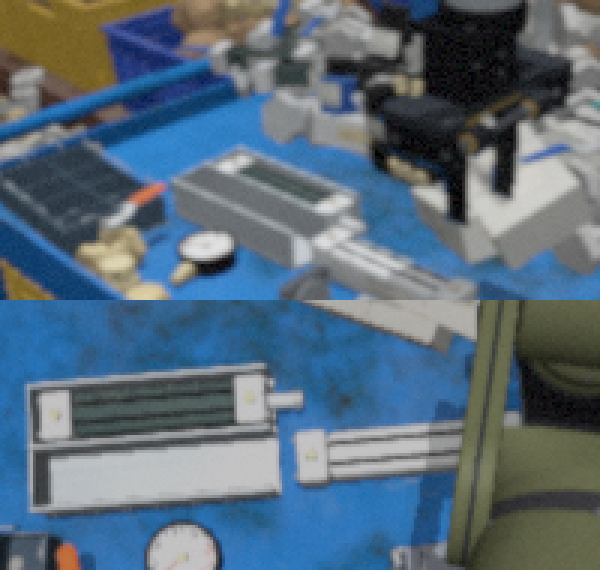

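The pictures show the bare cylinder fully out of its lane and lying on the cart, with the dark one still in place. Its end is at about (312,455) in the lower half. The barrel middle is at about (0.535, 0.074), yaw 4.2°. Now I'll grasp across the barrel.

```bash
python3 -m crank '[{"gripper":0.2,"x":3.6,"y":0,"z":0,"roll":0},{"gripper":0.2,"x":3.6,"y":0,"z":0,"roll":0},{"gripper":0.2,"x":3.6,"y":0,"z":0,"roll":0},{"gripper":0.2,"x":0,"y":0,"z":3,"roll":0},{"gripper":0.2,"x":0,"y":0,"z":3,"roll":0},{"gripper":0.2,"x":0,"y":0,"z":2,"roll":0},{"gripper":0.2,"x":0,"y":0,"z":0,"roll":0},{"gripper":0.2,"x":0,"y":0,"z":0,"roll":0}]'
python3 - <<'E'
from h import *
go(.535,.0737,-.008,4.2)
E
```

```text
t: 8.65
position: [0.5331, 0.0729, 0.0374]
ee_rot: [-0.002, 0.681, 0.733, -0.002]
force: [0.6, -0.1, -0.0]
width: 0.804
finger_force: 0.0
t 8.65 pos [0.5331 0.0729 0.0374] ang 4.21 w 76.4 ff 0.0 F [ 0.6 -0.1 -0. ] tilt 0.37 shift [0.07 0.22 4.54] roll 0.01
```

```bash
python3 -m crank '[{"gripper":0.2,"x":0,"y":0.1,"z":2,"roll":0},{"gripper":0.2,"x":0,"y":0,"z":1.5,"roll":0},{"gripper":0.2,"x":0,"y":0,"z":0.9,"roll":0},{"gripper":0.2,"x":0,"y":0,"z":0,"roll":0},{"gripper":1,"x":0,"y":0,"z":0,"roll":0},{"gripper":1,"x":0,"y":0,"z":0,"roll":0},{"gripper":1,"x":0,"y":0,"z":0,"roll":0},{"gripper":1,"x":0,"y":0,"z":0,"roll":0},{"gripper":1,"x":0,"y":0,"z":0,"roll":0}]'
python3 -m crank '[{"gripper":1,"x":0,"y":0,"z":0,"roll":0},{"gripper":1,"x":0,"y":0,"z":0,"roll":0}]'
python3 - <<'E'
from h import *
g=frC(0,.067);go(g[0],g[1],.10,6.65)
E
```

```text
t: 9.4
position: [0.5373, 0.073, -0.0028]
ee_rot: [0.0, 0.681, 0.733, 0.0]
force: [-0.3, -0.7, 0.7]
width: 0.504
finger_force: 0.0
t: 9.57
position: [0.5361, 0.0729, -0.0032]
ee_rot: [-0.001, 0.681, 0.733, -0.001]
force: [-4.5, -0.5, 5.3]
width: 0.437
finger_force: 30.0
t 9.57 pos [ 0.5361  0.0729 -0.0032] ang 4.21 w 41.5 ff 30.0 F [-4.5 -0.5  5.3] tilt 0.12 shift [-10.45 -10.8  -10.29] roll -2.44
```

```bash
python3 -m crank '[{"gripper":1,"x":0,"y":0,"z":-1.5,"roll":0},{"gripper":1,"x":0,"y":0,"z":-3,"roll":0},{"gripper":1,"x":0,"y":0,"z":-3,"roll":0},{"gripper":1,"x":0,"y":0,"z":-3,"roll":-2.44},{"gripper":1,"x":-2,"y":-2,"z":0,"roll":0},{"gripper":1,"x":-2,"y":-2,"z":0,"roll":0},{"gripper":1,"x":-2,"y":-2,"z":0,"roll":0},{"gripper":1,"x":-2,"y":-2,"z":0,"roll":0},{"gripper":1,"x":-1.5,"y":-2,"z":0,"roll":0},{"gripper":1,"x":0,"y":0,"z":0,"roll":0}]'
python3 -m crank '[{"gripper":1,"x":0,"y":0,"z":0,"roll":0},{"gripper":1,"x":0,"y":0,"z":0,"roll":0},{"gripper":1,"x":0,"y":0,"z":0,"roll":0}]'
python3 - <<'E'
from h import *
g=frC(0,.067);go(g[0],g[1],.06,6.65)
for n in("scene","top"):
    d=grab(n);C=toC(cloud(d));im=d["img"].astype(int)
    m=(abs(C[...,0])<.03)&(C[...,1]>-.04)&(C[...,1]<.17)&(C[...,2]>.135)&(C[...,2]<.155)&(im.min(2)>90)
    p=C[m]
    if len(p)>20: r=cv2.minAreaRect(p[:,:2].astype(np.float32)); print(n,len(p),np.round(r[0],4),np.round(r[1],4),round(r[2],2),np.median(p[:,2]),p.min(0),p.max(0))
    save(d,"d_"+n+".png")
E
```

```text
t: 10.4
position: [0.444, -0.0348, 0.0988]
ee_rot: [-0.002, 0.666, 0.746, -0.002]
force: [0.6, 0.6, -7.3]
width: 0.442
finger_force: 30.0
t: 10.65
position: [0.4485, -0.0325, 0.1009]
ee_rot: [-0.0, 0.665, 0.747, -0.0]
force: [0.1, -0.5, -5.7]
width: 0.444
finger_force: 30.0
t 10.65 pos [ 0.4485 -0.0325  0.1009] ang 6.68 w 42.2 ff 30.0 F [ 0.1 -0.5 -5.7] tilt 0.04 shift [-0.53 -1.29  4.09] roll 0.03
scene 473 [0.0032 0.0727] [0.0442 0.1894] 5.92 0.1425031454697489 [-0.02001873 -0.02130631  0.13505823] [0.02962287 0.16670085 0.15166302]
top 287 [0.0115 0.1332] [0.0373 0.0695] 0.37 0.14437604170576546 [-0.0072762   0.09838597  0.13578527] [0.02996032 0.1680782  0.14988587]
```

```bash
python3 -m crank '[{"gripper":1,"x":-0.53,"y":-1.29,"z":0,"roll":0},{"gripper":1,"x":0,"y":0,"z":1.5,"roll":0},{"gripper":1,"x":0,"y":0,"z":1,"roll":0},{"gripper":1,"x":0,"y":0,"z":0,"roll":0},{"gripper":1,"x":0,"y":0,"z":0,"roll":0},{"gripper":1,"x":0,"y":0,"z":0,"roll":0}]'
python3 - <<'E'
from h import *
g=frC(0,.067);go(g[0],g[1],.030,6.65)
for n in("scene","top"):
    d=grab(n);C=toC(cloud(d));im=d["img"].astype(int)
    for lo,hi in((.11,.17),(-.03,.02)):
        m=(abs(C[...,0])<.04)&(C[...,1]>lo)&(C[...,1]<hi)&(C[...,2]>.105)&(C[...,2]<.135)&(im.min(2)>80)
        p=C[m]
        if len(p)>20: print(n,len(p),np.round(np.percentile(p[:,0],[1,50,99]),4),np.round(np.percentile(p[:,1],[0.5,99.5]),4),np.median(p[:,2]))
E
```

```text
t: 11.25
position: [0.4367, -0.0396, 0.0766]
ee_rot: [0.0, 0.665, 0.747, 0.0]
force: [0.0, 0.1, -5.4]
width: 0.439
finger_force: 30.0
t 11.25 pos [ 0.4367 -0.0396  0.0766] ang 6.68 w 41.7 ff 30.0 F [ 0.   0.1 -5.4] tilt 0.01 shift [ 0.03 -0.04  4.66] roll 0.03
scene 46 [-0.0249 -0.0219 -0.0179] [0.1109 0.1579] 0.1098760234806847
scene 278 [-0.0232 -0.0097  0.017 ] [-0.0268  0.0188] 0.11797633376732
top 307 [-0.019   0.0017  0.0213] [0.1214 0.1613] 0.12005398388612665
```

```bash
python3 -m crank '[{"gripper":1,"x":0,"y":-0.06,"z":1,"roll":0},{"gripper":1,"x":0,"y":0,"z":0.8,"roll":0},{"gripper":1,"x":0,"y":0,"z":0.6,"roll":0},{"gripper":1,"x":0,"y":0,"z":0.6,"roll":0},{"gripper":1,"x":0,"y":0,"z":0.5,"roll":0},{"gripper":1,"x":0,"y":0,"z":0.4,"roll":0},{"gripper":1,"x":0,"y":0,"z":0,"roll":0},{"gripper":1,"x":0,"y":0,"z":0,"roll":0},{"gripper":1,"x":0,"y":0,"z":0,"roll":0}]'
python3 -m crank '[{"gripper":1,"x":0,"y":0,"z":0.2,"roll":0},{"gripper":1,"x":0,"y":0,"z":0.2,"roll":0},{"gripper":1,"x":0,"y":0,"z":0,"roll":0}]'
python3 - <<'E'
from h import *
g=frC(0,.067);go(g[0],g[1],.030,6.65)
E
```

```text
t: 12.1
position: [0.436, -0.0399, 0.0377]
ee_rot: [0.0, 0.665, 0.747, 0.0]
force: [0.6, -0.2, -5.8]
width: 0.441
finger_force: 30.0
t: 12.35
position: [0.4355, -0.0398, 0.0331]
ee_rot: [-0.0, 0.665, 0.747, -0.0]
force: [0.1, -0.1, -5.9]
width: 0.439
finger_force: 30.0
t 12.35 pos [ 0.4355 -0.0398  0.0331] ang 6.65 w 41.7 ff 30.0 F [ 0.1 -0.1 -5.9] tilt 0.02 shift [0.05 0.08 0.31] roll -0.0
```

```bash
for i in 1; do python3 -m crank '[{"gripper":1,"x":0,"y":0,"z":0.1,"roll":0},{"gripper":1,"x":0,"y":0,"z":0.1,"roll":0},{"gripper":1,"x":0,"y":0,"z":0,"roll":0}]'|sed -n '2p;4p'; done
python3 -m crank '[{"gripper":1,"x":0,"y":0,"z":0.1,"roll":0},{"gripper":1,"x":0,"y":0,"z":0,"roll":0}]'|sed -n '2p;4p'
```

```text
position: [0.4355, -0.0398, 0.0311]
force: [-0.9, -0.3, -6.2]
position: [0.4357, -0.0399, 0.0309]
force: [-2.3, 0.5, -1.9]
```

```bash
python3 -m crank '[{"gripper":1,"x":0,"y":0,"z":0.05,"roll":0},{"gripper":1,"x":0,"y":0,"z":0,"roll":0},{"gripper":0.3,"x":0,"y":0,"z":0,"roll":0},{"gripper":0.3,"x":0,"y":0,"z":0,"roll":0},{"gripper":0.3,"x":0,"y":0,"z":0,"roll":0},{"gripper":0.3,"x":0,"y":0,"z":0,"roll":0},{"gripper":0.3,"x":0,"y":0,"z":-1,"roll":0},{"gripper":0.3,"x":0,"y":0,"z":-3,"roll":0},{"gripper":0.3,"x":0,"y":0,"z":-4,"roll":0},{"gripper":0.1,"x":0,"y":0,"z":-4,"roll":0}]'
python3 - <<'E'
from h import *
d=grab("scene");C=toC(cloud(d));p=C[(abs(C[...,0])<.03)&(C[...,1]>-.06)&(C[...,1]<.165)&(C[...,2]>.068)&(C[...,2]<.085)]
for lo in(-.04,-.02,0.02,.05,.08,.12,.14):
    q=p[(p[:,1]>lo)&(p[:,1]<lo+.02)]; 
    if len(q): print(lo,len(q),np.round(np.median(q[:,2]),4),np.round(np.percentile(q[:,0],[2,98]),3))
g=frC(0,-.136);go(g[0],g[1],.1,96.65)
cv2.imwrite("pics/c5.png",cv2.resize(d["img"][180:300,190:390,::-1],None,fx=4,fy=4,interpolation=3))
E
```

```text
t: 13.6
position: [0.4347, -0.0396, 0.1509]
ee_rot: [-0.001, 0.665, 0.747, -0.0]
force: [1.2, -1.0, -0.3]
width: 0.73
finger_force: 0.0
-0.04 38 0.0718 [-0.023  0.018]
-0.02 94 0.0744 [-0.023  0.017]
0.02 70 0.0729 [-0.02   0.012]
0.05 69 0.0729 [-0.022  0.011]
0.08 68 0.0726 [-0.022  0.012]
0.12 72 0.0726 [-0.023  0.014]
0.14 66 0.0744 [-0.024  0.015]
t 13.65 pos [ 0.4404 -0.0407  0.1613] ang 6.66 w 72.3 ff 0.0 F [2.8 0.4 5.3] tilt 0.83 shift [-20.08  -0.49   6.22] roll -89.99
```

View pics/c5.png

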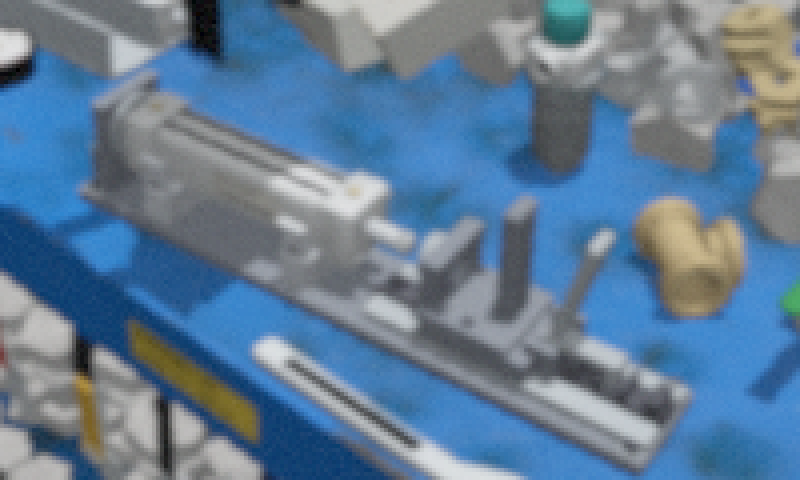

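The cylinder lies level in the saddles, rod towards the jaw cup at about (430,250), and the handle and lever stand clear at (515,260) and (590,270). Next is the jaw grip.

```bash
python3 -m crank '[{"gripper":0.1,"x":0,"y":0,"z":0,"roll":6.92},{"gripper":0.1,"x":0,"y":0,"z":0,"roll":6.92},{"gripper":0.1,"x":0,"y":0,"z":0,"roll":6.92},{"gripper":0.1,"x":0,"y":0,"z":0,"roll":6.92},{"gripper":0.1,"x":0,"y":0,"z":0,"roll":6.92},{"gripper":0.1,"x":0,"y":0,"z":0,"roll":6.92},{"gripper":0.1,"x":0,"y":0,"z":0,"roll":6.92},{"gripper":0.1,"x":0,"y":0,"z":0,"roll":6.92},{"gripper":0.1,"x":0,"y":0,"z":0,"roll":6.92},{"gripper":0.1,"x":0,"y":0,"z":0,"roll":6.92}]' | head -1
python3 -m crank '[{"gripper":0.1,"x":0,"y":0,"z":0,"roll":6.92},{"gripper":0.1,"x":0,"y":0,"z":0,"roll":6.92},{"gripper":0.1,"x":0,"y":0,"z":0,"roll":6.92},{"gripper":0.1,"x":0,"y":3.4,"z":0,"roll":0},{"gripper":0.1,"x":0,"y":3.4,"z":0,"roll":0},{"gripper":0.1,"x":0,"y":3.4,"z":0,"roll":0},{"gripper":0.1,"x":0,"y":3.4,"z":0,"roll":0},{"gripper":0.1,"x":0,"y":3.4,"z":0,"roll":0},{"gripper":0.1,"x":0,"y":3.4,"z":0,"roll":0},{"gripper":0.1,"x":0,"y":0,"z":0,"roll":0}]' | head -2
python3 -m crank '[{"gripper":0.1,"x":0,"y":0,"z":1,"roll":0},{"gripper":0.1,"x":0,"y":0,"z":1,"roll":0},{"gripper":0.1,"x":0,"y":0,"z":0,"roll":0},{"gripper":0.1,"x":0,"y":0,"z":0,"roll":0},{"gripper":0.1,"x":0,"y":0,"z":0,"roll":0}]' | head -2
python3 - <<'E'
from h import *
g=frC(0,-.136);go(g[0],g[1],.067,96.65)
E
```

```text
t: 14.48
t: 15.32
position: [0.46, -0.2475, 0.1509]
t: 15.73
position: [0.4593, -0.2413, 0.1295]
t 15.73 pos [ 0.4593 -0.2413  0.1295] ang -83.23 w 85.5 ff 0.0 F [0.3 0.  0.5] tilt 0.04 shift [ 0.05 -0.03  6.25] roll 0.12
```

```bash
python3 -m crank '[{"gripper":0,"x":0.05,"y":0,"z":0,"roll":0},{"gripper":0,"x":0,"y":0,"z":0,"roll":0},{"gripper":0,"x":0,"y":0,"z":0,"roll":0},{"gripper":0,"x":0,"y":0,"z":1.5,"roll":0},{"gripper":0,"x":0,"y":0,"z":1.6,"roll":0},{"gripper":0,"x":0,"y":0,"z":1.6,"roll":0},{"gripper":0,"x":0,"y":0,"z":1.5,"roll":0},{"gripper":0,"x":0,"y":0,"z":0,"roll":0},{"gripper":0,"x":0,"y":0,"z":0,"roll":0}]'
python3 -m crank '[{"gripper":1,"x":0,"y":0,"z":0,"roll":0},{"gripper":1,"x":0,"y":0,"z":0,"roll":0},{"gripper":1,"x":0,"y":0,"z":0,"roll":0},{"gripper":1,"x":0,"y":0,"z":0,"roll":0},{"gripper":1,"x":0,"y":0,"z":0,"roll":0},{"gripper":1,"x":0,"y":0,"z":0,"roll":0},{"gripper":1,"x":0,"y":0,"z":0,"roll":0},{"gripper":1,"x":0,"y":0,"z":0,"roll":0},{"gripper":1,"x":0,"y":0,"z":0,"roll":0},{"gripper":1,"x":0,"y":0,"z":0,"roll":0}]'
python3 - <<'E'
from h import *
g=frC(0,-.136);go(g[0],g[1],.067,96.65)
E
```

```text
t: 16.48
position: [0.4594, -0.242, 0.0674]
ee_rot: [-0.0, 0.998, 0.058, -0.001]
force: [0.9, 0.6, 1.1]
width: 0.998
finger_force: 0.0
t: 17.32
position: [0.461, -0.2434, 0.0705]
ee_rot: [0.001, 0.998, 0.058, 0.001]
force: [-3.5, 0.6, 8.7]
width: 0.393
finger_force: 30.0
t 17.32 pos [ 0.461  -0.2434  0.0705] ang -83.31 w 37.3 ff 30.0 F [-3.5  0.6  8.7] tilt 0.16 shift [-0.09 -0.26  0.35] roll 0.04
```

```bash
python3 -m crank '[{"gripper":1,"x":0,"y":-0.3,"z":0,"roll":0},{"gripper":1,"x":0,"y":-0.4,"z":0,"roll":0},{"gripper":1,"x":0,"y":-0.5,"z":0,"roll":0},{"gripper":1,"x":0,"y":-0.5,"z":0,"roll":0},{"gripper":1,"x":0,"y":-0.5,"z":0,"roll":0},{"gripper":1,"x":0,"y":-0.5,"z":0,"roll":0},{"gripper":1,"x":0,"y":-0.5,"z":0,"roll":0},{"gripper":1,"x":0,"y":-0.3,"z":0,"roll":0},{"gripper":1,"x":0,"y":0,"z":0,"roll":0}]'
python3 - <<'E'
from h import *
g=frC(0,-.136+.046);go(g[0],g[1],.067,96.65)
d=grab("scene");C=toC(cloud(d));p=C[(abs(C[...,0])<.03)&(C[...,1]>-.1)&(C[...,1]<-.003)&(C[...,2]>.062)&(C[...,2]<.078)]
print(np.histogram(p[:,1],np.arange(-.1,0,.004)))
E
```

```text
t: 18.07
position: [0.4568, -0.2081, 0.0705]
ee_rot: [0.001, 0.998, 0.059, 0.001]
force: [-2.6, 0.4, 9.4]
width: 0.397
finger_force: 30.0
t 18.07 pos [ 0.4568 -0.2081  0.0705] ang -83.28 w 37.7 ff 30.0 F [-2.6  0.4  9.4] tilt 0.16 shift [-0.09 -1.31  0.34] roll 0.07
(array([ 0, 28,  8,  8,  3,  0,  0,  0,  0,  0,  0, 43, 25, 29, 15,  6, 10,
        1,  8, 49, 22, 21, 26, 19]), array([-0.1  , -0.096, -0.092, -0.088, -0.084, -0.08 , -0.076, -0.072,
       -0.068, -0.064, -0.06 , -0.056, -0.052, -0.048, -0.044, -0.04 ,
       -0.036, -0.032, -0.028, -0.024, -0.02 , -0.016, -0.012, -0.008,
       -0.004]))
```

```bash
python3 -m crank '[{"gripper":1,"x":0,"y":-0.2,"z":0,"roll":0},{"gripper":1,"x":0,"y":-0.2,"z":0,"roll":0},{"gripper":1,"x":0,"y":-0.2,"z":0,"roll":0},{"gripper":1,"x":0,"y":0,"z":0,"roll":0}]'|sed -n '2p;4p'
python3 -m crank '[{"gripper":1,"x":0,"y":-0.15,"z":0,"roll":0},{"gripper":1,"x":0,"y":-0.15,"z":0,"roll":0},{"gripper":1,"x":0,"y":0,"z":0,"roll":0}]'|sed -n '2p;4p'
python3 -m crank '[{"gripper":1,"x":0,"y":-0.1,"z":0,"roll":0},{"gripper":1,"x":0,"y":-0.1,"z":0,"roll":0},{"gripper":1,"x":0,"y":0,"z":0,"roll":0}]'|sed -n '2p;4p'
```

```text
position: [0.4562, -0.2025, 0.0705]
force: [-3.2, -0.1, 7.7]
position: [0.4559, -0.1996, 0.0705]
force: [-3.0, -0.0, 8.1]
position: [0.4557, -0.1986, 0.0705]
force: [-1.6, -4.4, 7.1]
```

```bash
python3 -m crank '[{"gripper":1,"x":0,"y":-0.1,"z":0,"roll":0},{"gripper":1,"x":0,"y":0,"z":0,"roll":0}]'|sed -n '2p;4p'
python3 -m crank '[{"gripper":1,"x":0,"y":-0.1,"z":0,"roll":0},{"gripper":1,"x":0,"y":0,"z":0,"roll":0}]'|sed -n '2p;4p'
python3 - <<'E'
from h import *
d=grab("scene");C=toC(cloud(d))
go(.4557,-.1977,.067)
p=C[(abs(C[...,0])<.025)&(C[...,1]>-.06)&(C[...,1]<.2)&(C[...,2]>.062)&(C[...,2]<.09)]
h,e=np.histogram(p[:,1],np.arange(-.06,.2,.004));print([(round(a*1000),int(n)) for a,n in zip(e,h)])
cv2.imwrite("pics/c6.png",cv2.resize(d["img"][190:290,200:360,::-1],None,fx=5,fy=5,interpolation=3))
E
```

```text
position: [0.4556, -0.1977, 0.0705]
force: [-2.8, -5.5, 7.3]
position: [0.4555, -0.1969, 0.0705]
force: [-1.8, -5.1, 5.8]
t 19.33 pos [ 0.4555 -0.1969  0.0705] ang -83.3 w 37.7 ff 30.0 F [-2.9 -5.4  6.2] tilt 0.29 shift [0.01 0.08 0.35] roll None
[(-60, 0), (-56, 0), (-52, 0), (-48, 0), (-44, 38), (-40, 19), (-36, 22), (-32, 10), (-28, 9), (-24, 31), (-20, 33), (-16, 22), (-12, 25), (-8, 20), (-4, 21), (0, 14), (4, 19), (8, 20), (12, 17), (16, 17), (20, 17), (24, 18), (28, 19), (32, 16), (36, 16), (40, 18), (44, 17), (48, 19), (52, 17), (56, 13), (60, 21), (64, 13), (68, 19), (72, 16), (76, 18), (80, 16), (84, 15), (88, 14), (92, 17), (96, 16), (100, 15), (104, 16), (108, 14), (112, 13), (116, 16), (120, 19), (124, 13), (128, 12), (132, 12), (136, 15), (140, 24), (144, 20), (148, 15), (152, 14), (156, 17), (160, 9), (164, 19), (168, 38), (172, 26), (176, 12), (180, 7), (184, 0), (188, 0), (192, 0)]
```

View pics/c6.png

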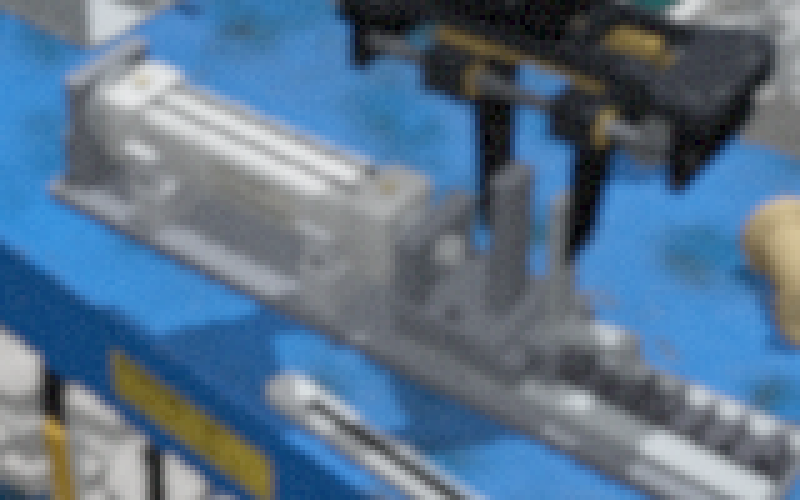

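The picture shows the jaw over the rod and against the barrel at about (410,240), with a small gap probably left at the headstock (95,130). The force is steady at 5 N, so the cylinder is still sliding. I'll push on until it rises.

```bash
python3 -m crank '[{"gripper":1,"x":0,"y":-0.1,"z":0,"roll":0},{"gripper":1,"x":0,"y":0,"z":0,"roll":0}]'|sed -n '2p;4p'
python3 -m crank '[{"gripper":1,"x":0,"y":-0.1,"z":0,"roll":0},{"gripper":1,"x":0,"y":0,"z":0,"roll":0}]'|sed -n '2p;4p'
python3 -m crank '[{"gripper":1,"x":0,"y":-0.1,"z":0,"roll":0},{"gripper":1,"x":0,"y":0,"z":0,"roll":0}]'|sed -n '2p;4p;5p'
```

```text
position: [0.4555, -0.1969, 0.0705]
force: [-2.1, -9.7, 4.7]
position: [0.4556, -0.1968, 0.0706]
force: [-0.3, -14.0, 3.6]
position: [0.4556, -0.1968, 0.0705]
force: [-0.3, -17.7, 1.7]
width: 0.397
```

```bash
python3 -m crank '[{"gripper":1,"x":0,"y":0.1,"z":0,"roll":0},{"gripper":0,"x":0,"y":0,"z":0,"roll":0},{"gripper":0,"x":0,"y":0,"z":0,"roll":0},{"gripper":0,"x":0,"y":0,"z":0,"roll":0},{"gripper":0,"x":0,"y":0,"z":0,"roll":0},{"gripper":0,"x":0,"y":0,"z":0,"roll":0},{"gripper":0,"x":0,"y":0.1,"z":0,"roll":0},{"gripper":0,"x":0,"y":0.1,"z":0,"roll":0},{"gripper":0,"x":0,"y":0,"z":0,"roll":0},{"gripper":0,"x":0,"y":0,"z":0,"roll":0}]'
python3 - <<'E'
from h import *
go(*frC(0,-.136+.046),.067,96.65)
d=grab("scene");C=toC(cloud(d));im=d["img"]
p=C[(C[...,0]>-.025)&(C[...,0]<.014)&(C[...,1]>-.16)&(C[...,1]<-.06)&(C[...,2]>.09)&(C[...,2]<.12)&(im.max(2)>70)]
h,e=np.histogram(p[:,1],np.arange(-.16,-.06,.003));print([(round(a*1000),int(n)) for a,n in zip(e,h) if n])
E
```

```text
t: 20.67
position: [0.4543, -0.1947, 0.0681]
ee_rot: [-0.0, 0.998, 0.058, 0.0]
force: [0.7, 0.3, 0.3]
width: 0.962
finger_force: 0.0
t 20.67 pos [ 0.4543 -0.1947  0.0681] ang -83.33 w 91.3 ff 0.0 F [0.7 0.3 0.3] tilt 0.02 shift [0.01 0.05 0.11] roll 0.02
[(-145, 5), (-142, 7), (-139, 7), (-136, 8), (-130, 18), (-127, 22), (-124, 14), (-121, 2), (-118, 1), (-85, 47), (-82, 21), (-79, 20), (-76, 14), (-73, 1)]
```

```bash
python3 -m crank '[{"gripper":0,"x":0,"y":0,"z":-1,"roll":0},{"gripper":0,"x":0,"y":0,"z":-2,"roll":0},{"gripper":0,"x":0,"y":0,"z":-3,"roll":0},{"gripper":0,"x":0,"y":0,"z":-4,"roll":0},{"gripper":0,"x":0,"y":0,"z":-4,"roll":0},{"gripper":0,"x":-4,"y":0,"z":0,"roll":0},{"gripper":0,"x":-4,"y":0,"z":0,"roll":0},{"gripper":0,"x":0,"y":4,"z":0,"roll":0},{"gripper":0,"x":0,"y":4,"z":0,"roll":0},{"gripper":0,"x":0,"y":0,"z":0,"roll":0}]'
python3 - <<'E'
from h import *
a=grab("scene");b=grab("top")
for d in(a,b):
    C=toC(cloud(d))
    p=C[(abs(C[...,0])<.015)&(C[...,1]>-.2)&(C[...,1]<-.05)&(C[...,2]>.105)&(C[...,2]<.121)]
    h,e=np.histogram(p[:,1],np.arange(-.2,-.05,.003));print([(round(x*1000),int(n)) for x,n in zip(e,h) if n])
    p=C[(abs(C[...,0])<.02)&(C[...,1]>-.05)&(C[...,1]<.19)&(C[...,2]>.062)&(C[...,2]<.079)]
    print(np.round(np.percentile(p[:,1],[1,99]),4))
W=cloud(b);im=b["img"];u=np.mgrid[:384,:512][1]*1.5;v=np.mgrid[:384,:512][0]*1.5
blue=(im[...,2].astype(int)-im[...,0]>50)
for nm,bx,z in(("filter",(480,185,520,235),.03),("tee",(545,225,600,275),.01),("gauge",(235,315,278,375),.008)):
    m=(u>bx[0])&(u<bx[2])&(v>bx[1])&(v<bx[3])&(W[...,2]>z)&(~blue|(nm=="filter")); print(nm,m.sum(),np.round(cv2.minAreaRect(W[m][:,:2].astype(np.float32))[0],4))
cv2.imwrite("pics/c7.png",np.vstack([cv2.resize(a["img"][190:290,190:360,::-1],None,fx=3.5,fy=3,interpolation=3),cv2.resize(b["img"][140:260,220:390,::-1],None,fx=3.5,fy=2.4,interpolation=3)]))
E
```

```text
t: 21.55
position: [0.3835, -0.2874, 0.2095]
ee_rot: [0.002, 0.998, 0.056, 0.001]
force: [-1.9, 0.5, -0.1]
width: 1.0
finger_force: 0.0
[(-131, 14), (-128, 14), (-125, 6), (-122, 1), (-86, 13), (-83, 16), (-80, 9), (-77, 12), (-74, 3)]
[-0.0424  0.1714]
[(-131, 11), (-128, 18), (-125, 21), (-122, 3), (-86, 7), (-83, 17), (-80, 14), (-77, 17), (-74, 15)]
[-0.0426  0.1687]
filter 518 [ 0.6603 -0.1415]
tee 553 [ 0.5918 -0.2686]
gauge 552 [0.4418 0.2544]
```

View pics/c7.png

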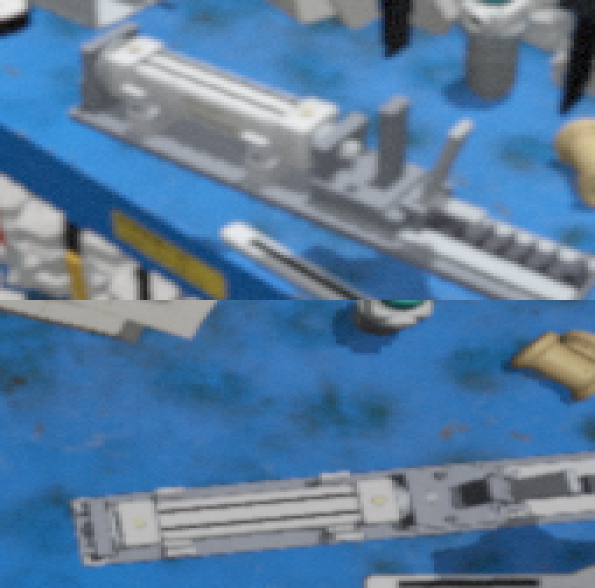

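The cylinder is home between headstock and cup, and the handle-to-lever distance is back to its rest value (60 mm). The filter, tee and gauge have not moved, and the robot is clear.

```bash
python3 -c "
from workcell import ctrl
print(ctrl.close_job())"
```

```text
the job is handed in; nothing more can be done
None
```

The bare cylinder lies in the saddles, held against the headstock by the jaw, with the lever back at rest and the pawl in its notch by the camera measurement; the job is handed in at about 22 s, with the dark cylinder in its lane and the filter, gauge and tee unmoved.

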